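# Pop the push-catch lid of the test-kit box and swing it wide open

### The arm

A 7-joint arm with a two-finger parallel gripper is mounted at the origin on the work surface. World frame = base frame: x ahead of the robot, y to its left, z up, the work surface at z = 0. Lengths are in m, angles in rad, forces in N, time in s.
With the tool pointing down it reaches from about 0.425 to 0.875 m from the base axis. Payload 4.7 kg.
Tool frame: the origin (TCP) lies midway between the tips of the shut fingers; the grasp point (between the pads) lies 19 mm behind it; z points along the fingers, y is the line along which they close (so a half turn about z gives the same grasp; the last joint's range is limited). The gripper opens to 85 mm and grips with 20 to 120 N. Pads are 22 mm wide; open, the fingers measure 114 mm over their backs; the gripper's body (76 mm by 85 mm) begins 54 mm behind the grasp point. The pads swing forward as they close: fully open they stand 13 mm farther back than shut.
Start: joints at [1.172, 0.321, -0.07, 1.45, 0.023, 1.371, -0.057], TCP at [0.261, -0.595, 0.231] pointing down, gripper open.
Joint ranges: [-2.86, 2.86], [-0.3, 2.09], [-1.38, 1.24], [0.06, 2.45], [-1.56, 4.7], [0.09, 2.05], [-2.69, 2.69]. Speed limits (rad/s): [2.57, 2.57, 3.14, 3.14, 3.14, 3.14, 3.14].

### API

Orientations are given as a rotation vector (axis times angle).
In Python, from rig import arm gives the robot as it stands. Calls block until the motion is done:
- arm.move_ptp(position, orientation): joint-space move of the TCP to a pose.
- arm.move_l(position, rot=None, velocity=0.15, f_stop=None): straight line of the TCP; rot=None keeps the orientation; velocity is the mean speed in m/s. With f_stop (N) it stops when the force on the tool has changed by that much, and returns True; else False.
- arm.move_joints(angles): joint-space move.
- arm.release() and arm.grab(): open the fingers fully, or close them until they stop; the grip force is fixed at half the most.
- arm.wait(seconds).
- arm.ik(position, orientation): joint angles nearest the present ones, or None.
- arm.state(): the state.
- arm.read_camera(name): name is "side" or "top" or "wrist"; returns (picture, depth): 480x640x3 uint8, blue, green, red; 480x640 float32, m along the optical axis (not along the pixel's ray), 0 where there is no reading.
- arm.camera_params(name): a dict with "K" (3x3 intrinsics, pixels), "world_from_camera" (4x4, takes a point from camera to world coordinates). Camera axes: x right, y up, looking along -z (the intrinsics and any distortion apply to the point x, -y, -z); pixel columns grow to the right and rows downward; lengths in m; the calibration is good to about 2 mm. A picture is of the moment at which its call begins: read the wrist's pose just before it. camera_params takes no time and is no camera call; for the wrist camera it gives the pose at the moment of the call.
A pose or a line that the arm cannot do raises arm.MotionError and nothing moves.
- arm.hand_in(): hands the job in; it is judged then, once.
The state is a dict: "clock": time; "joint_positions": joint angles; "dq": joint speeds; "tau": joint torques, N m; "position": TCP position; "tcp_rot": TCP orientation; "wrist_force": force on the tool from outside, world axes, zero at the start; "ft_torque": the same for the moment, N m; "width": finger opening in m; "gripper_force": force on a finger pad.
Only numpy, scipy, OpenCV 4.12 (cv2) and the standard library are available. Lean on these libraries where they do the work, as an engineer would, in place of code of your own. Each camera call takes 0.05 s, during which the arm holds its last target. There are 200 camera calls.

### The job

Press down on the front edge of the green lid of the water-test box, at its round steel mark, until the push catch lets go and the lid springs ajar. Then push its raised front edge up and back until the green lid stands wide open, at least upright, and stays there. Leave the white-lidded box shut, and do not pick up or knock about any of the other things on the shelf.

Things in the scene. Friction and masses are not known exactly. Their poses are not given: they have to be found in the camera images.
- kit_lid (a joint): hinge of the green lid (rad): 0 = shut, negative = pressed in (stop at -0.072), about 0.69 = sprung ajar, 1.57 = upright, 1.75 = stop, leaning back. Pressing the steel mark down 3 to 5 mm (about 5 N; stop at 5 mm) trips the catch; let up, the lid rises by itself to 0.69. From there its hinge is stiff and it stays where it is left (1 to 2 N at the edge moves it)
- kit_press (a point): centre of the round steel mark (18 mm across) on top of the green lid, 15 mm behind the middle of its front edge; moves with the lid. x axis points from the front edge to the hinge, y along the hinge, z out of the lid's top. With the lid shut this point lies 72 mm above the shelf
- kit_edge (a point): middle of the green lid's front edge, on its underside; moves with the lid, to 56 mm above the hinge line when ajar. The lid is a flat panel 88 mm from hinge to front edge, 108 mm wide, 8 mm thick, no handle. Its box, grey and fixed to the shelf, is 100 (front to back) x 120 x 65 mm high; the shut lid lies between the 4 mm walls, its top 7 mm above their rim
- kit_hinge (a point): middle of the green lid's hinge line, at the lid's underside, 64 mm above the shelf, along the box's far side; fixed to the box: x axis points from the box's front to its back (away from the robot, turned by at most 0.45 rad either way), y along the hinge, z up
- food_lid (a joint): hinge of the white lid of the other box, same build and sizes and also with a push catch (rad, 0 = shut): leave it shut
- food_press (a point): centre of the round steel mark on top of the white lid of the other box, 72 mm above the shelf: not to be pressed
- diffuser: glass CO2 diffuser, 46 mm across, 66 mm tall, loose on the turntable (a white platter 210 mm across whose top is 24 mm above the shelf); origin at its underside
- counter: bubble counter with white ceramic base, 48 mm across, 71 mm tall, loose on the turntable; origin at its underside
- holder: stainless steel pipette holder, 44 mm across, 70 mm tall, its pipettes reaching 121 mm, loose on the turntable; origin at its underside
- checker: clear acrylic drop checker, 44 mm across, 56 mm tall, loose on the turntable; origin at its underside
- ornament: blue plastic castle ornament, 50 x 36 mm, 62 mm tall, loose on the shelf; origin at its underside
- jar: jar with orange cap, 60 mm across, 80 mm tall, loose on the shelf; origin at its underside

How it is judged:
On the way, in this order (a step that is already met when the one before it is completed fails the run):
1. the green lid is pressed in by a fingertip (value of joint kit_lid below -0.015 rad and contact force between the fingers and kit_lid above 0.5 N).
2. the catch has let go and the green lid stands ajar (value of joint kit_lid above 0.5 rad), for 0.2 s.
3. the green lid is pushed wide open (value of joint kit_lid above 1.35 rad), for 0.2 s.
At the end, for the whole second after the job is handed in: the green lid stays open beyond 1.35 rad (77 degrees), at rest, and the white lid is still shut (below 0.05 rad) (value of joint kit_lid above 1.35 rad and velocity of joint kit_lid between -0.1 and 0.1 rad/s and value of joint food_lid below 0.05 rad); the robot touches nothing.
It fails at once if the white-lidded box is opened (value of joint food_lid above 0.1 rad).
It fails at once if a thing on the turntable is displaced by more than 30 mm, or picked up (distance of any of diffuser, counter, holder, checker from where it was at the start of the episode above 0.03 m).
It fails at once if the ornament or the jar is displaced by more than 30 mm, or picked up (distance of any of ornament, jar from where it was at the start of the episode above 0.03 m).
It fails at once if a bystander is tipped over (angle between any of diffuser, counter, holder, checker, ornament, jar's own z axis and vertical above 0.5 rad).
It also fails if it takes over 38 s, if anything falls off the work surface, if the arm or the gripper's body presses on something with over 40 N, if the wrist force passes 120 N, or if a joint passes its speed limit or range.

## Working session

There is one attempt and no reset: what is moved stays moved. The work goes in short steps, each a Python script; the robot and the scene stay as the last script left them, time stands still between calls to the robot, and variables do not carry over. Pictures are saved under pics/ and viewed, at most 10 in all, crops included, and the job is handed in when it is done.

```bash
ls; mkdir -p pics
python3 - <<'E'
from rig import arm
import cv2,numpy as np
for n in("top","side"):
    im,d=arm.read_camera(n); cv2.imwrite(f"pics/{n}0.png",im); np.save(f"pics/{n}0.npy",d)
    p=arm.camera_params(n); print(n,p,(d>0).mean())
s=arm.state();print(s["clock"],s["position"],s["tcp_rot"])
E
```

```text
pics
top {'K': array([[473.29208965,   0.        , 314.66877688],
       [  0.        , 473.29208965, 239.45957212],
       [  0.        ,   0.        ,   1.        ]]), 'world_from_camera': array([[ 0.0110382 ,  0.99203259, -0.12549701,  0.4299931 ],
       [-0.99982042,  0.01288306,  0.01389828,  0.0420558 ],
       [ 0.01540433,  0.12532106,  0.99199664,  1.26738887],
       [ 0.        ,  0.        ,  0.        ,  1.        ]])} 0.9961881510416667
side {'K': array([[471.89978049,   0.        , 311.67964048],
       [  0.        , 471.89978049, 235.24432717],
       [  0.        ,   0.        ,   1.        ]]), 'world_from_camera': array([[-0.90889048,  0.20987613, -0.36037496,  0.20542874],
       [-0.41674339, -0.48939092,  0.76604274,  0.82614962],
       [-0.01559015,  0.84643283,  0.53226724,  0.60869157],
       [ 0.        ,  0.        ,  0.        ,  1.        ]])} 0.9959016927083333
0.1 [ 0.26053451 -0.59498619  0.23032647] [-3.07328987e+00 -6.43452648e-01  6.58629659e-04]
```

View pics/top0.png

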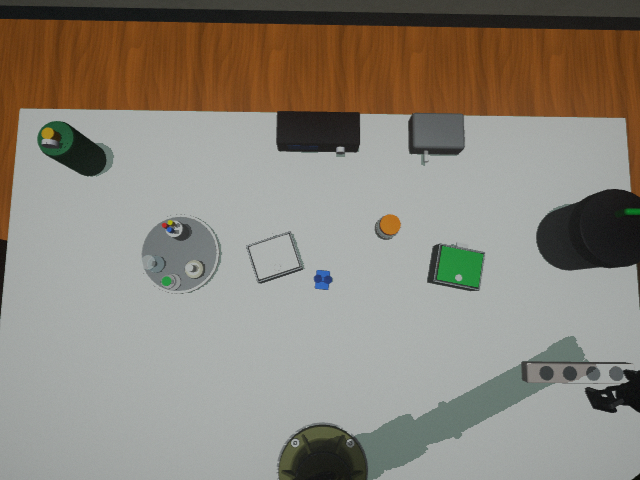

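View pics/side0.png

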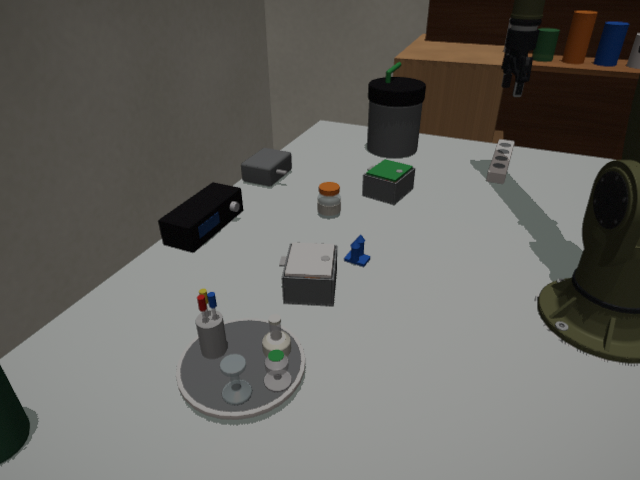

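The top view shows the green lid at about (460,267) with its steel mark at (459,278). The white box is at (275,257), the jar at (389,226) and the ornament at (323,280). The gripper is at the lower right, and the way to the green box is clear at height. Next I'll measure the lid and mark.

```bash
cat > h.py <<'E'
import cv2,numpy as np
from scipy.spatial.transform import Rotation as R
def cast(P,uv,z):
    K=P["K"];T=P["world_from_camera"];o=T[:3,3]
    uv=np.atleast_2d(np.asarray(uv,float)); q=np.c_[uv,np.ones(len(uv))]@np.linalg.inv(K).T
    d=(q*[1,-1,-1])@T[:3,:3].T
    return o+d*((z-o[2])/d[:,2])[:,None]
def green(im,roi):
    hsv=cv2.cvtColor(im,cv2.COLOR_BGR2HSV); m=cv2.inRange(hsv,(45,120,60),(75,255,255))
    k=np.zeros_like(m); x0,y0,x1,y1=roi; k[y0:y1,x0:x1]=m[y0:y1,x0:x1]
    c=max(cv2.findContours(k,cv2.RETR_EXTERNAL,cv2.CHAIN_APPROX_NONE)[0],key=cv2.contourArea)
    fill=np.zeros_like(m); cv2.drawContours(fill,[c],-1,255,-1)
    hole=cv2.morphologyEx(fill&~k,cv2.MORPH_OPEN,np.ones((3,3)))
    hs=cv2.findContours(hole,cv2.RETR_EXTERNAL,cv2.CHAIN_APPROX_NONE)[0]
    mk=None
    if hs:
        M=cv2.moments(max(hs,key=cv2.contourArea),True)
        if M["m00"]>0: mk=(M["m10"]/M["m00"],M["m01"]/M["m00"])
    return c,mk
E
python3 - <<'E'
from h import *
from rig import arm
for n,roi in(("top",(420,230,500,300)),("side",(340,140,430,210))):
    im=cv2.imread(f"pics/{n}0.png");P=arm.camera_params(n)
    c,mk=green(im,roi); w=cast(P,c[:,0],.072)[:,:2]
    r=cv2.minAreaRect((w*1000).astype(np.float32)); print(n,r,cv2.boxPoints(r).round(0).tolist(),mk, cast(P,[mk],.072) if mk else None)
print(arm.state()["joint_positions"])
E
```

```text
top ((517.682373046875, -343.7427062988281), (107.58202362060547, 86.95240783691406), 79.36071014404297) [[465.0, -389.0], [550.0, -405.0], [570.0, -299.0], [485.0, -283.0]] (458.042328042328, 277.18518518518516) [[ 0.48964382 -0.3388587   0.072     ]]
side ((515.2125244140625, -339.40289306640625), (108.27921295166016, 86.89227294921875), 79.56157684326172) [[463.0, -385.0], [548.0, -401.0], [568.0, -294.0], [482.0, -278.0]] (399.0, 170.5) [[ 0.48847535 -0.33978169  0.072     ]]
[ 1.17210489  0.3217688  -0.07008616  1.45153998  0.0225775   1.37078808
 -0.0569397 ]
```

```bash
cat >> h.py <<'E'
yaw=-0.186; ex=np.array([np.cos(yaw),np.sin(yaw),0])
mark=np.array([.488,-.338,0]); hinge=mark+.073*ex
rot=(R.from_euler("z",yaw)*R.from_euler("x",np.pi)).as_rotvec()
def at(p,z): return [p[0],p[1],z]
E
python3 - <<'E'
from h import *
from rig import arm
arm.grab()
arm.move_ptp(at(mark,.20),rot)
arm.move_l(at(mark,.09))
im,_=arm.read_camera("side"); cv2.imwrite("pics/side1.png",cv2.resize(im[80:260,290:530],None,fx=3,fy=3))
hit=arm.move_l(at(mark,.062),velocity=.02,f_stop=12)
s=arm.state();print(hit,s["position"],s["wrist_force"],s["clock"])
arm.move_l(at(mark,.22),velocity=.12)
arm.wait(.3)
im,d=arm.read_camera("side"); cv2.imwrite("pics/side2.png",cv2.resize(im[80:260,290:530],None,fx=3,fy=3))
s=arm.state();print(s["position"],s["wrist_force"],s["clock"])
E
```

```text
True [ 0.48752555 -0.33789865  0.06713941] [-0.7593694   1.03028753  6.45617271] 4.1917
[ 0.48793871 -0.33798013  0.21980168] [-0.56566217 -0.24608651  0.07302729] 5.975
```

View pics/side2.png

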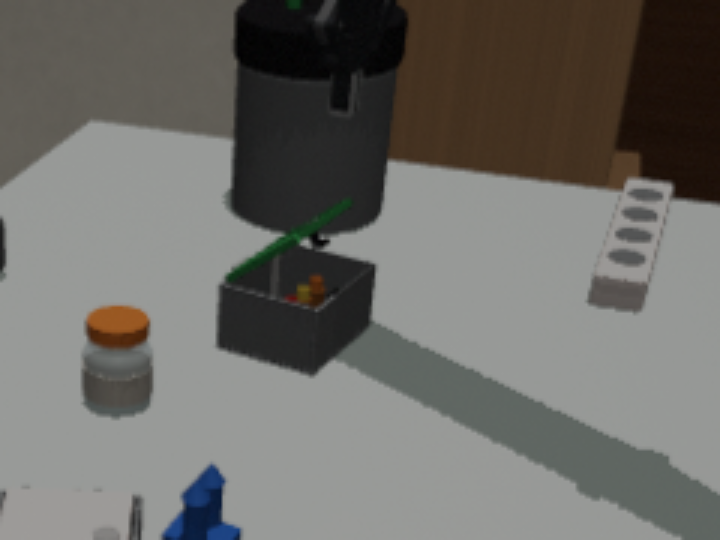

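The lid is ajar: its green edge is raised at (350,203) in the crop, with the finger well above it. Now I'll push it open from the front.

Run:
```python
from h import *
from rig import arm
f=lambda o,z: at(hinge+o*ex,z)
arm.move_l(f(-.125,.22),velocity=.12)
arm.move_l(f(-.125,.10),velocity=.12)
hit=arm.move_l(f(-.008,.10),velocity=.05,f_stop=15)
s=arm.state();print(hit,s["position"],(s["position"]-hinge)@ex,s["wrist_force"],s["clock"])
im,d=arm.read_camera("side"); cv2.imwrite("pics/side3.png",cv2.resize(im[80:260,290:530],None,fx=3,fy=3))
```

```text
True [ 0.48309275 -0.33705003  0.09939542] -0.07799828219360452 [-3.77113767  1.56604504  3.04088575] 8.8833
```

View pics/side3.png

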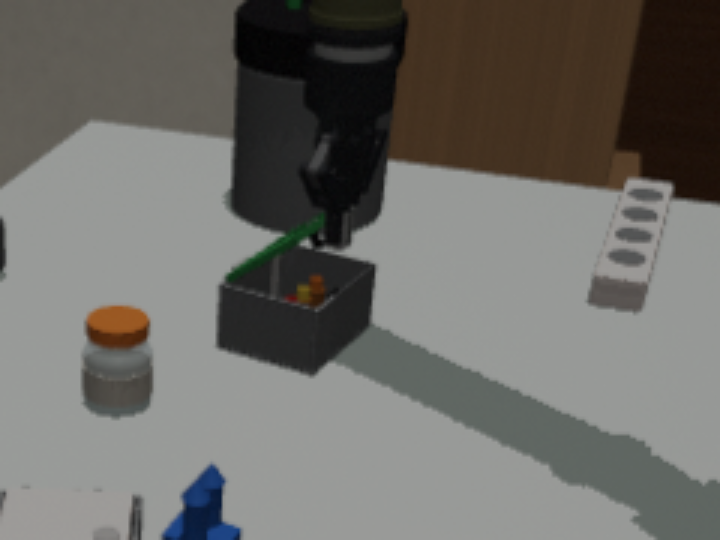

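The finger met the lid's front edge near (325,225) in the crop and stopped. A purely horizontal push jams by friction, so I'll carry the edge up and back along its arc.

Run:
```python
from h import *
from rig import arm
s=arm.state(); p0=np.array(s["position"])
e=lambda t: -.088*np.cos(t)*ex+np.array([0,0,.088*np.sin(t)])
for t in np.linspace(.69,1.66,9)[1:]:
    hit=arm.move_l(list(p0+e(t)-e(.69)),velocity=.05,f_stop=15)
    s=arm.state();print(round(t,2),hit,s["position"].round(4),s["wrist_force"].round(1),s["clock"])
    if hit: break
im,d=arm.read_camera("side"); cv2.imwrite("pics/side4.png",cv2.resize(im[80:260,290:530],None,fx=3,fy=3))
```

```text
0.81 False [ 0.4884 -0.3381  0.1074] [-7.3  2.   6.6] 9.3
0.93 False [ 0.4949 -0.3394  0.1151] [-13.6   4.8  12.5] 9.6667
1.05 False [ 0.5033 -0.3411  0.1227] [-16.7   6.6  20.9] 10.0333
1.17 False [ 0.5155 -0.3433  0.1306] [-15.1   6.9  29.7] 10.4
1.3 False [ 0.5297 -0.346   0.1365] [-9.4  5.  31.1] 10.7667
1.42 False [ 0.5428 -0.3484  0.1393] [-1.5  4.3 27.4] 11.1333
1.54 False [ 0.549  -0.3499  0.1389] [-10.    5.2  27.8] 11.5
1.66 True [ 0.5488 -0.3497  0.1396] [-6.2  2.8  9.4] 11.7083
```

View pics/side4.png

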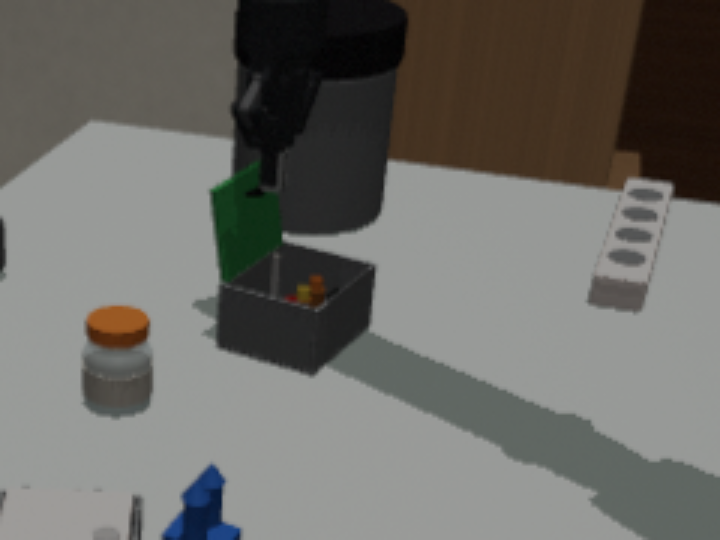

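The lid now stands upright, leaning slightly back: its free edge is at about (213–260, 165–190) and its hinge at (222–280, 240–275). I'll back the finger off and check.

Run:
```python
from h import *
from rig import arm
p=np.array(arm.state()["position"])
arm.move_l(list(p-.07*ex),velocity=.06)
arm.move_l(list(p-.09*ex+[0,0,.12]),velocity=.15)
arm.wait(.5)
s=arm.state();print(s["position"],s["wrist_force"],s["clock"])
im,d=arm.read_camera("side"); cv2.imwrite("pics/side5.png",im)
P=arm.camera_params("side"); c,_=green(im,(340,120,430,210)); u=c[:,0]
T=P["world_from_camera"]; K=P["K"]; k=np.zeros(im.shape[:2],np.uint8); cv2.drawContours(k,[c],-1,255,-1); k=cv2.erode(k,np.ones((3,3)))
v,uu=np.nonzero(k); z=d[v,uu]
X=np.c_[(uu-K[0,2])/K[0,0]*z,-(v-K[1,2])/K[1,1]*z,-z]@T[:3,:3].T+T[:3,3]
n=np.linalg.svd(X-X.mean(0))[2][2]; n*=np.sign(-n@ex)
print("lid angle",np.arctan2(n@-ex,-n[2]), X[:,2].min(),X[:,2].max())
```

```text
[ 0.46032545 -0.33305439  0.2594242 ] [-0.05269151  0.59478034  0.65687135] 14.525<stdin>:13: RuntimeWarning: Mean of empty slice.
  ret = um.true_divide(
Traceback (most recent call last):
ValueError: zero-size array to reduction operation minimum which has no identity
```

View pics/side5.png

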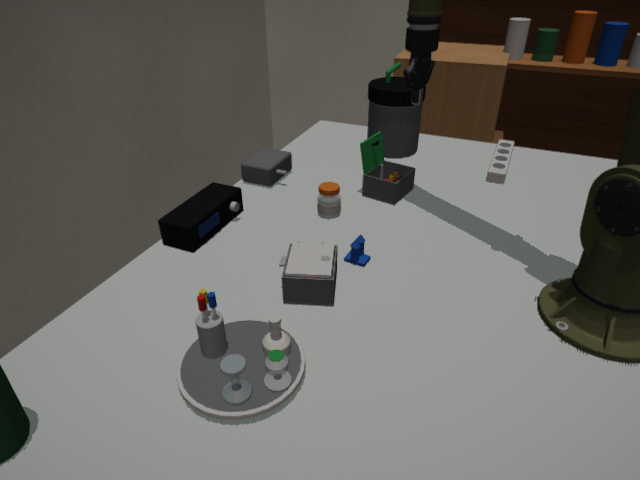

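The lid stands open by itself at (373,152), the finger is clear, and the white box and the other things look undisturbed. My colour mask missed the shaded underside, so I'll do one numeric check of the angle before handing in.

Run:
```python
from h import *
from rig import arm
im,d=arm.read_camera("side"); P=arm.camera_params("side");T=P["world_from_camera"]; K=P["K"]
b=im.astype(int); m=((b[...,1]>1.6*b[...,0])&(b[...,1]>1.6*b[...,2])&(b[...,1]>30)).astype(np.uint8)
k=np.zeros_like(m);k[120:180,355:388]=m[120:180,355:388];k=cv2.erode(k,np.ones((3,3)))
v,u=np.nonzero(k); z=d[v,u]
X=np.c_[(u-K[0,2])/K[0,0]*z,-(v-K[1,2])/K[1,1]*z,-z]@T[:3,:3].T+T[:3,3]
X=X[np.linalg.norm(X-np.median(X,0),axis=1)<.08]
a=(X-hinge)@ex; zz=X[:,2]
s=np.polyfit(zz,a,1); print(len(X),zz.min(),zz.max(),"angle",np.pi/2+np.arctan(s[0]),"off",a.mean(),arm.state()["wrist_force"])
```

```text
488 0.06907919757336556 0.14949463895975001 angle 1.7483788875279789 off 0.009131687419966996 [0.50602813 0.6511228  0.10574135]
```

```bash
python3 -c "
from rig import arm
print(arm.hand_in())"
```

```text
the job is handed in; nothing more can be done
None
```

The green lid was pressed at its mark, sprang ajar, and was pushed back to about 1.75 rad, where it stays open; the white box and the other things were left alone, and the job is handed in (no verdict was returned).

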